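# Sample shuttle, loaded end down

### The arm

A 6-joint arm with a two-finger parallel gripper is mounted at the origin on a cart in front of the work surface, level with it; the furniture and walls round the work are solid. World frame = base frame: x ahead of the robot, y to its left, z up, the work surface at z = 0. Lengths are in mm, angles in rad, forces in N, time in s.
With the tool pointing down it reaches from about 350 to 725 mm from the base axis. Payload 4.3 kg.
Tool frame: the origin (TCP) lies on the centre line of the jaws, within the pads' length; the fingertips stand 19 mm ahead of it and the grasp point (between the pads) is the TCP; z points along the fingers, y is the line along which they close (so a half turn about z gives the same grasp; the last joint's range is limited). The gripper opens to 85 mm and grips with 20 to 120 N. Pads are 22 mm wide; open, the fingers measure 114 mm over their backs; the gripper's body (76 mm by 85 mm) begins 54 mm behind the grasp point. The pads swing forward as they close: fully open they stand 13 mm farther back than shut.
Start: joints at [-1.402, 0.377, 0.081, 1.274, 0, 1.46], TCP at [158.251, -552.83, 250.329] pointing down, gripper open.
Joint ranges: [-2.72, 2.72], [-0.84, 1.66], [-1.02, 1.22], [-1.77, 2.12], [-1.37, 1.28], [-3.14, 3.14]. Speed limits (rad/s): [2.57, 2.57, 3.14, 3.14, 3.14, 3.14].

### API

Orientations are given as a unit quaternion [w, x, y, z].
In Python, from rig import manip, claw, ik, readout, viewer gives the robot as it stands. Calls block until the motion is done:
- manip.move_ptp(position, orientation): joint-space move of the TCP to a pose.
- manip.movel(position, attitude=None, max_speed=150): straight line of the TCP; attitude=None keeps the orientation; max_speed is the mean speed in mm/s.
- manip.move_joints(angles): joint-space move.
- claw.command_gripper(opening): opening from 0.0 (shut) to 1.0 (fully open); the grip force is fixed at half the most; returns when the fingers have stopped.
- manip.wait(seconds).
- ik(position, orientation): joint angles nearest the present ones, or None.
- readout.read_state(): the state.
- viewer.snapshot(name): name is "scene" or "top"; returns (picture, depth): 420x560x3 uint8, red, green, blue; 420x560 float32, mm along the optical axis (not along the pixel's ray), 0 where there is no reading.
- viewer.camera_info(name): a dict with "fovy" (degrees; the focal length in pixels is half the picture's height over the tangent of half this angle, whatever the lens; pixels are square), "cx", "cy" (the principal point, pixels), "R" (3x3) and "t" (3): a world point X has camera coordinates R X + t. Camera axes: x right, y down, z forward; pixel columns grow to the right and rows downward; lengths in mm; the calibration is good to about 2 mm. A picture is of the moment at which its call begins. camera_info takes no time and is no camera call.
A pose or a line that the arm cannot do raises manip.MotionError and nothing moves.
- manip.close_job(): hands the job in; it is judged then, once.
Trained networks look in the newest picture that a camera, given by its name, has taken for a name from the list of things; names that differ only in an ending like _2 or _b are one class to them, and where a whole thing is asked for, a point or a joint stands for the part that bears it (a point fixed in the world has none). Each returns a list of dicts, best first, with "confidence" (0 to 1); they miss things now and then, are a little off and sometimes report something else, mostly with a low value. They report only what shows in the picture. A call takes as long as a camera call.
- viewer.look_for(camera, label): "rect" ([left, top, width, height] in pixels, round what is visible of it).
- viewer.trace(camera, label): "region" (420x560 bool, what is visible of it) and "rect" ([left, top, width, height] in pixels, round what is visible of it).
The state is a dict: "time_s": time; "qpos": joint angles; "joint_vel": joint speeds; "effort": joint torques, N m; "tool_pos": TCP position; "tool_rot": TCP orientation; "ft_force": force on the tool from outside, world axes, zero at the start; "moment": the same for the moment, N m; "opening": opening from 0.0 (shut) to 1.0 (fully open); "gripper_force": force on a finger pad.
Only numpy, scipy, OpenCV 4.12 (cv2) and the standard library are available. Lean on these libraries where they do the work, as an engineer would, in place of code of your own. Each camera call takes 0.05 s, during which the arm holds its last target. There are 200 camera calls.

### The job

The grey sample shuttle with the blue ends is packed heavy at one end, and nothing outside shows which. Lift it clear of the worktop by its black swivel handle, see from the way it tips which end is the heavy one, then set it down lengthwise in the middle of the rocking aluminium rest with the heavy end at the yellow end, and let go, so that the rest stays tipped down at its yellow end.

Things in the scene. Friction and masses are not known exactly. Their poses are not given: they have to be found in the camera images.
- shuttle: grey sample shuttle, blue ends, 186 x 44 x 40 mm (x, y, z), about 0.5 kg. Origin: centre of its underside; x lengthwise. Both ends look alike; whether +x or -x is heavy changes from run to run; centre of mass about 40 mm off the middle. On top stands a black handle block, 30 mm along x, 18 mm in y, 58 to 100 mm above the underside: grip it across y, 70 mm or more above the underside
- swivel (a joint): angle of the shuttle's handle, rad, stops at -0.25 and 0.25, about 0 while it lies flat; pin along the shuttle's y, 46 mm above its underside, between steel cheeks up to 53 mm high and 28 mm apart outside. Hanging from the handle, the heavy end drops to the stop: positive means that the +x end hangs low, negative the -x end
- rest: fixed rocking rest: base 210 x 96 x 8 mm, aluminium tray, dark lining, rocking between two uprights (y +-44, 46 high). Origin: centre of the base's underside; x along the tray to its yellow end. Tray pin along y, 40 mm above the origin, level with the tray floor. Tray inside 237 x 70 mm, end lips 11 high, side cheeks 15 high along the middle 90 mm only; one end's lip, floor and foot are yellow
- rocker (a joint): tilt of the rest's tray, rad, -0.2 to 0.2 (stops); 0 level (a weak spring holds the empty tray there), positive with the yellow end down

How it is judged:
By the outcome, as a careful person would: the job done as asked, in the order asked, and still so for the second after the job is handed in, with the robot touching nothing.
It also fails if it takes over 37 s, if anything falls off the work surface, if the arm or the gripper's body presses on something with over 40 N, if the wrist force passes 120 N, or if a joint passes its speed limit or range.

## Working session

There is one attempt and no reset: what is moved stays moved. The work goes in short steps, each a Python script; the robot and the scene stay as the last script left them, time stands still between calls to the robot, and variables do not carry over. Pictures are saved under pics/ and viewed, at most 10 in all, crops included, and the job is handed in when it is done.

```bash
mkdir -p pics; ls; cat > h.py <<'E'
import numpy as np, cv2
from rig import manip, claw, ik, readout, viewer
def snap(cam,fn=None):
    im,d=viewer.snapshot(cam)
    if fn: cv2.imwrite('pics/'+fn,im[:,:,::-1])
    return im,d
def cloud(cam,d):
    c=viewer.camera_info(cam); f=d.shape[0]/2/np.tan(np.radians(c['fovy'])/2)
    v,u=np.mgrid[:d.shape[0],:d.shape[1]]
    P=np.stack([(u-c['cx'])/f*d,(v-c['cy'])/f*d,d],-1)
    return (P-np.array(c['t']))@np.array(c['R'])
E
python3 - <<'E'
from h import *
for cam in ['top','scene']:
    im,d=snap(cam,cam+'1.png'); X=cloud(cam,d)
    np.savez(cam+'1.npz',im=im,d=d,X=X)
    for l in ['shuttle','rest','swivel','rocker']:
        for r in viewer.trace(cam,l)[:2]:
            m=r['region']&(d>0); p=X[m]
            print(cam,l,r['rect'],round(r['confidence'],2),np.median(p,0).round(),np.percentile(p,[1,99],axis=0).round().tolist())
print(viewer.camera_info('top'))
E
```

```text
pics
top shuttle [369.8, 209.1, 40.6, 86.0] 0.71 [ 498. -330.   40.] [[414.0, -367.0, -1.0], [595.0, -304.0, 101.0]]
top rest [162.2, 178.9, 116.6, 51.3] 0.58 [603.  40.  41.] [[558.0, -79.0, 0.0], [663.0, 160.0, 56.0]]
top swivel [385.5, 238.3, 17.7, 19.2] 0.71 [ 504. -332.   97.] [[490.0, -347.0, 39.0], [529.0, -326.0, 103.0]]
top rocker [162.1, 178.7, 113.8, 43.6] 0.66 [609.  40.  41.] [[568.0, -80.0, 37.0], [649.0, 160.0, 56.0]]
scene shuttle [250.8, 256.4, 102.4, 85.1] 0.66 [ 492. -350.   41.] [[411.0, -371.0, 5.0], [590.0, -313.0, 102.0]]
scene rest [222.5, 160.4, 68.9, 63.5] 0.64 [596.  13.  42.] [[555.0, -85.0, 2.0], [647.0, 170.0, 57.0]]
scene swivel [295.1, 250.8, 21.7, 42.4] 0.92 [ 500. -344.   83.] [[489.0, -348.0, 1.0], [580.0, -213.0, 103.0]]
scene rocker [224.1, 160.7, 70.4, 51.2] 0.73 [607.  22.  43.] [[564.0, -86.0, 37.0], [649.0, 160.0, 57.0]]
{'fovy': 54.7064101206885, 'cx': 283.3942194794044, 'cy': 208.3355869621623, 'R': array([[ 2.29014408e-02, -9.99737624e-01, -4.55844372e-04],
       [-9.75630221e-01, -2.22496691e-02, -2.18290230e-01],
       [ 2.18222813e-01,  5.44389632e-03, -9.75883788e-01]]), 't': array([-115.78373504,  585.86693048,  809.94021328])}
```

View pics/top1.png

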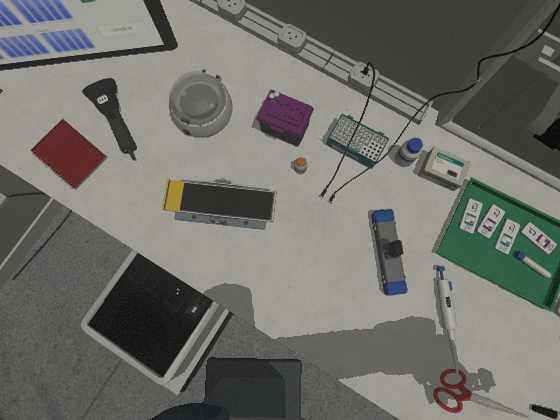

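View pics/scene1.png

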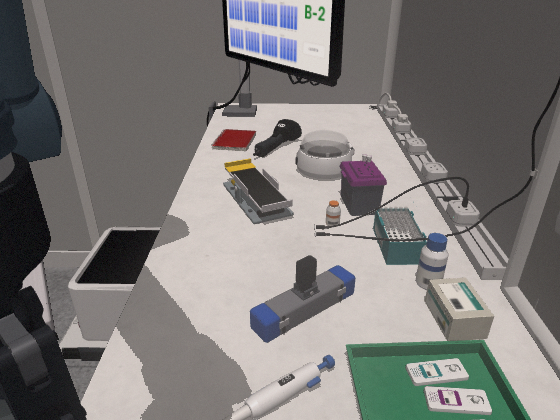

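```bash
python3 - <<'E'
import numpy as np,cv2
for cam in ['top','scene']:
    z=np.load(cam+'1.npz');X=z['X'];d=z['d'];im=z['im'].astype(int)
    def box(a,b,c,e,z0,z1): return (d>0)&(X[...,0]>a)&(X[...,0]<b)&(X[...,1]>c)&(X[...,1]<e)&(X[...,2]>z0)&(X[...,2]<z1)
    def rr(n,m):
        p=X[m]; 
        r=cv2.minAreaRect(p[:,:2].astype(np.float32)); print(cam,n,len(p),p.mean(0).round(1),r)
    rr('shut top',box(390,620,-390,-290,34,46))
    rr('handle top',box(450,560,-390,-290,92,108))
    rr('tray',box(530,690,-100,190,34,60))
    rr('traylips',box(530,690,-100,190,46,70))
    y=(im[...,0]>120)&(im[...,1]>90)&(im[...,2]<0.55*im[...,0])
    rr('yellow',box(530,690,-100,190,20,80)&y)
E
```

```text
top shut top 1458 [ 502.  -334.5   39.8] ((505.38446044921875, -336.29510498046875), (185.64962768554688, 44.702476501464844), 7.905597686767578)
top handle top 134 [ 505.  -334.9   99.2] ((505.2663269042969, -336.0556335449219), (29.67535972595215, 18.40273666381836), 7.533288955688477)
top tray 3704 [608.5  40.6  42. ] ((607.952880859375, 39.270965576171875), (245.55520629882812, 100.02083587646484), 86.02519989013672)
top traylips 340 [610.   44.8  51.8] ((605.9578247070312, 39.40959167480469), (245.55520629882812, 95.56193542480469), 86.02519989013672)
top yellow 451 [618.  143.   42.2] ((618.426513671875, 143.8236541748047), (36.14536666870117, 70.041259765625), 85.17066192626953)
scene shut top 2137 [ 493.2 -344.3   40.8] ((503.72515869140625, -338.76385498046875), (184.9145965576172, 43.68791961669922), 8.128555297851562)
scene handle top 224 [ 501.6 -340.8   99. ] ((503.4447937011719, -338.10693359375), (30.31987190246582, 18.533029556274414), 9.046757698059082)
scene tray 1856 [605.5  28.9  44.4] ((607.3674926757812, 38.132362365722656), (249.00607299804688, 103.70492553710938), 85.45805358886719)
scene traylips 392 [605.5  26.5  51.2] ((606.7944946289062, 38.191627502441406), (249.00146484375, 98.12799072265625), 85.43021392822266)
scene yellow 253 [616.4 147.2  45.2] ((616.5717163085938, 142.26654052734375), (39.25264358520508, 70.60962677001953), 86.34124755859375)
```

The top picture shows the shuttle at about (389,252), running nearly along x. The rest is at about (220,201), with its yellow end on the left at (174,194), which is +y. Both cameras agree within 3 mm and the sizes match, so I'm grasping now.

```bash
cat >> h.py <<'E'
from scipy.spatial.transform import Rotation as Ro
def quat(yaw,flip=0):  # shuttle +x at yaw; tool y across it
    x=np.array([np.cos(yaw),np.sin(yaw),0])*(-1 if flip else 1); z=np.array([0,0,-1.])
    q=Ro.from_matrix(np.c_[x,np.cross(z,x),z]).as_quat(); return [q[3],q[0],q[1],q[2]]
S=np.array([504.7,-337.2]); SY=np.radians(8.0)
C=np.array([607.2,38.8]); CY=np.radians(85.7)
E
python3 - <<'E'
from h import *
for f in (0,1):
    a=ik([*S,82],quat(SY,f)); print(f,np.round(a,2) if a is not None else None)
    for h in (CY,CY-np.pi):
        for z in (124,240):
            b=ik([*C,z],quat(h,f)); print('  ',h.round(2),z,np.round(b,2) if b is not None else None)
E
```

```text
0 [-0.69  0.54 -0.12  0.92  0.    2.31]
   1.5 124 [-0.04  0.51 -0.05  1.01  0.    1.61]
   1.5 240 [-0.04  0.45  0.16  1.29  0.    1.61]
   -1.65 124 [-0.04  0.51 -0.05  1.01  0.   -1.54]
   -1.65 240 [-0.04  0.45  0.16  1.29  0.   -1.54]
1 [-0.69  0.54 -0.12  0.92  0.   -0.83]
   1.5 124 [-0.04  0.51 -0.05  1.01  0.   -1.54]
   1.5 240 [-0.04  0.45  0.16  1.29  0.   -1.54]
   -1.65 124 [-0.04  0.51 -0.05  1.01  0.    1.61]
   -1.65 240 [-0.04  0.45  0.16  1.29  0.    1.61]
```

```bash
python3 - <<'E'
from h import *
q=quat(SY,1)
manip.move_ptp([*S,180],q); manip.movel([*S,82],max_speed=120)
claw.command_gripper(0.0)
s=readout.read_state(); print(s['time_s'],s['opening'],s['gripper_force'],s['ft_force'])
manip.movel([*S,215],max_speed=100); manip.wait(0.6)
s=readout.read_state(); print(s['time_s'],s['opening'],s['ft_force'],s['moment'],s['tool_pos'])
for cam in ('scene','top'):
    im,d=snap(cam,cam+'2.png'); X=cloud(cam,d)
    m=(d>0)&(abs(X[...,0]-S[0])<130)&(abs(X[...,1]-S[1])<60)&(X[...,2]>80)&(X[...,2]<210)
    u=(X[m][:,:2]-S)@[np.cos(SY),np.sin(SY)]; z=X[m][:,2]
    for a in range(-100,100,25):
        k=(u>a)&(u<a+25)
        if k.sum(): print(cam,a,k.sum(),np.percentile(z[k],[5,50,95]).round(), u.min().round(),u.max().round())
E
```

```text
4.0667 0.20274411123390496 59.98883664608002 [-0.45442688 -1.09273353  2.60122451]
6.15 0.2042557593896886 [-0.9603869  -0.19485692 -4.86493816] [-0.07677713  0.12258999  0.03641813] [ 504.70763329 -337.18954856  215.01812459]
scene -100 965 [162. 183. 196.] -101.0 85.0
scene -75 563 [155. 183. 193.] -101.0 85.0
scene -50 536 [149. 176. 186.] -101.0 85.0
scene -25 811 [144. 180. 208.] -101.0 85.0
scene 0 419 [135. 161. 189.] -101.0 85.0
scene 25 412 [129. 154. 166.] -101.0 85.0
scene 50 384 [122. 151. 160.] -101.0 85.0
scene 75 79 [127. 152. 154.] -101.0 85.0
top -100 258 [165. 192. 196.] -99.0 87.0
top -75 404 [167. 188. 193.] -99.0 87.0
top -50 385 [156. 182. 186.] -99.0 87.0
top -25 268 [146. 178. 198.] -99.0 87.0
top 0 8 [134. 152. 168.] -99.0 87.0
top 25 270 [140. 162. 165.] -99.0 87.0
top 50 320 [133. 155. 160.] -99.0 87.0
top 75 130 [141. 151. 154.] -99.0 87.0
```

View pics/scene2.png

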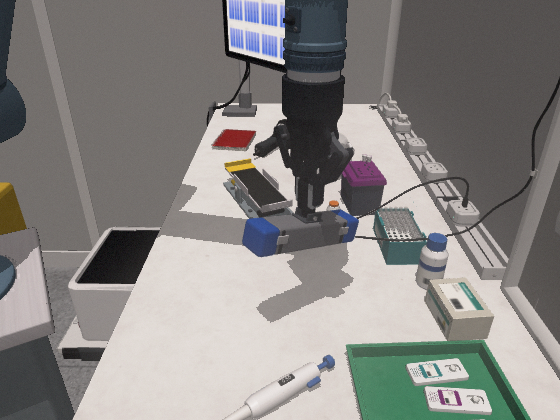

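The far (+x) end hangs low, with a slope of about 0.25 in both cameras, so it is at the stop. In the picture the right-hand end at (342,225) is the far one. That end goes to yellow, so the yaw is CY.

```bash
python3 - <<'E'
from h import *
yd=np.array([np.cos(CY),np.sin(CY)]); T=C+9.1*yd; q=quat(CY,1)
manip.move_ptp([*T,215],q); manip.movel([*T,150],max_speed=80); manip.wait(0.3)
s=readout.read_state(); f0=s['ft_force'][2]; print(s['time_s'],s['ft_force'])
for z in (132,127,124,122.5,121,120):
    manip.movel([*T,z],max_speed=25); manip.wait(0.1)
    s=readout.read_state(); print(z,s['time_s'],np.round(s['ft_force'],2),np.round(s['moment'],2))
    if s['ft_force'][2]-f0>3: break
snap('scene','scene3.png'); im,d=snap('top','top3.png'); X=cloud('top',d)
m=(d>0)&(abs(X[...,0]-C[0])<35)&(abs(X[...,1]-C[1])<130)&(X[...,2]>10)&(X[...,2]<130)
u=(X[m][:,:2]-C)@yd; z=X[m][:,2]
for a in range(-125,125,25):
    k=(u>a)&(u<a+25)
    if k.sum(): print(a,k.sum(),np.percentile(z[k],[5,50,95]).round())
E
```

```text
8.9917 [ 0.9035362  -0.26658018 -4.48393541]
132 9.9583 [-0.86  0.35 -4.61] [-0.11  0.08  0.  ]
127 10.4083 [-0.7   0.52 -4.85] [-0.13  0.03 -0.  ]
124 10.775 [ 0.28 -0.25 -2.77] [ 0.03 -0.09 -0.04]
122.5 11.125 [ 0.97 -0.57 -2.17] [-0.13 -0.17 -0.03]
121 11.475 [ 0.17 -0.97  0.35] [-0.21 -0.13  0.03]
-125 249 [60. 64. 76.]
-100 367 [57. 62. 97.]
-75 337 [51. 92. 97.]
-50 363 [46. 87. 92.]
-25 369 [ 42.  83. 116.]
0 156 [ 35.  51. 116.]
25 24 [12. 39. 69.]
50 165 [11. 66. 71.]
75 262 [20. 62. 66.]
100 204 [15. 20. 28.]
```

View pics/top3.png

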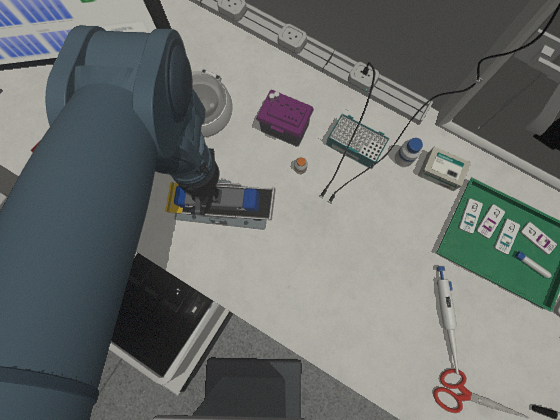

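The tray is tipped down at yellow, the shuttle lies along it at about 0.2 rad, and its weight is now on the tray. I'm releasing, retreating and checking.

```bash
python3 - <<'E'
from h import *
yd=np.array([np.cos(CY),np.sin(CY)]); nd=np.array([-yd[1],yd[0]])
claw.command_gripper(1.0); p=readout.read_state()['tool_pos']
manip.movel([p[0],p[1],240],max_speed=100)
manip.move_ptp([430,-250,260],quat(SY,1)); manip.wait(0.3)
print(readout.read_state()['time_s'])
snap('scene','scene4.png'); im,d=snap('top','top4.png'); X=cloud('top',d)
r=viewer.trace('top','shuttle')[0]; print(r['rect'],r['confidence'])
U=(X[...,:2]-C)@yd; W=(X[...,:2]-C)@nd
m=(d>0)&(abs(W)<24)&(abs(U)<110)&(X[...,2]>80-0.2*U-11)&(X[...,2]<80-0.2*U+10)
print('u',np.percentile(U[m],[.5,99.5]),'w',np.percentile(W[m],[.5,99.5]),'slope',np.polyfit(U[m],X[...,2][m],1),
 cv2.minAreaRect(np.c_[U[m],W[m]].astype(np.float32)))
t=(d>0)&(abs(U)<116)&(abs(W)>26)&(abs(W)<33)&(X[...,2]<75)&(X[...,2]>15)
print('tray',np.polyfit(U[t],X[...,2][t],1))
cv2.imwrite('pics/crop4.png',cv2.resize(im[150:250,140:300,::-1],None,fx=4,fy=4))
E
```

```text
15.1917
[174.6, 184.2, 85.6, 28.9] 0.89
u [-83.83611886  96.57120972] w [-22.19831955  21.94826149] slope [-0.1993553  80.44696577] ((6.377754211425781, -0.48361778259277344), (183.35263061523438, 46.779659271240234), 0.09533341228961945)
tray [-0.19374227 40.4088957 ]
```

View pics/crop4.png

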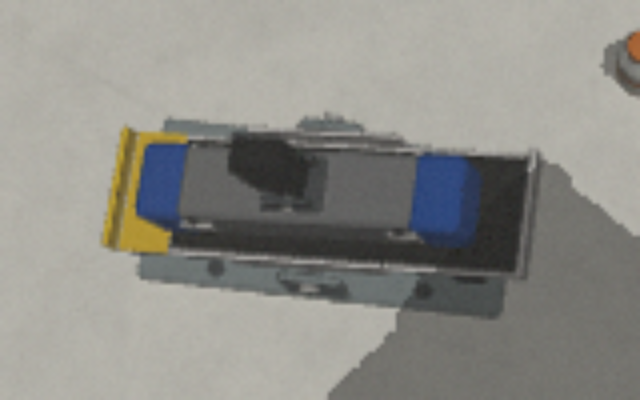

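View pics/scene4.png

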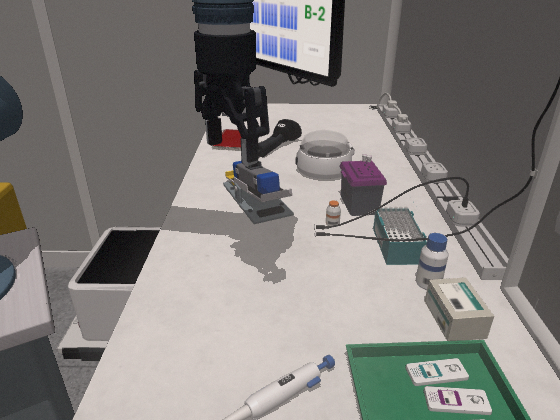

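The shuttle lies lengthwise in the tray: underside centred within about 2 mm, sideways offset 0.5 mm, tilt 0.2 rad at the stop. The arm is clear, so I'm handing it in.

```bash
python3 -c "
from h import *
print(manip.close_job())"
```

```text
the job is handed in; nothing more can be done
None
```

The job is handed in: the shuttle's heavy end proved to be its far (+x) end, and it now lies centred in the rest with that end at yellow, the tray tipped to its yellow stop and the arm clear, at about 15 s of the 37 s allowed.

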